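# Show the notched calibration plate to the inspection camera

## Task

Take the glass calibration plate with the notched corner out of its rack and hold it up over the middle of the round viewing disc, about 15 cm above the bench, turned so that the face with the orange label looks upward, at about 45 degrees or flatter. The notch marks the frosted end: grip the plate by its clear end only and never touch the frosted end with the fingers. Finish while still holding it there, steady in the gripper, and leave the blank plate and the other things on the bench where they are.

Things in the scene. Friction and masses are not known exactly. Their poses are not given: they have to be found in the camera images.
- plate: Glass plate to present, 100 mm long (x), 8 mm thick (y), 50 mm tall (z), 70 to 120 g, balanced near its middle. Stands on a long edge in a rack slot, z up. Origin: centre of its lower edge. Clear greenish glass from x = -14 to +50 mm; the end from x = -50 to -14 mm is frosted white. Label on the +y face: looking at it, the notch is at the upper right.
- frosted_end: White frosted part of the plate (fixed to it, same origin and axes): x = -50 to -14 mm, full thickness and height except for a 12 mm square notch cut from its top outer corner (x = -50 to -38 mm, z = 38 to 50 mm). Fingers must not touch it.
- label (a point): Centre of the orange label (26 mm square) on the +y face of the frosted end, at x = -31, y = +4, z = 20 mm in the plate's frame.
- rack: Black rack fixed to the bench, 120 (x) by 112 (y) mm, 20 mm high, at any yaw. Origin: centre of its underside. Two slots along x at y = -35 and +35 mm, 9.6 mm wide, 14 mm deep, floor 6 mm above the bench, 103 mm between end stops. The plate stands in one, the blank in the other; each shows 36 mm above the rack (top edge 56 mm above the bench).
- blank: Plain clear glass plate, same outer size (100 x 8 x 50 mm), same axes and origin, no notch, no frosting, no label. Stays in its slot.
- disc: Round viewing disc fixed to the bench, 120 mm across, 7.4 mm high, grey with white and blue rings and a white dot at the middle. Origin: centre of its underside.
- screwdriver: Screwdriver with a red handle lying on the bench; leave alone.
- spool: Red spool, 56 mm across, 40 mm high, standing on the bench; origin at the centre of its underside; leave alone.
- jar: Small closed jar, 50 mm across, 70 mm high, standing on the bench; origin at the centre of its underside; leave alone.
Mind the look-alikes: they are no part of the job. Of the things like the rack, leave any that is blue or turquoise; of the rest the smaller one is meant.

How it is judged:
By the outcome, as a careful person would: the job done as asked, in the order asked, and still so for the second after the job is handed in, while the arm keeps its last pose, push and grip.
It also fails if it takes over 35 s, if anything falls off the work surface, if the arm or the gripper's body presses on something with over 40 N, if the wrist force passes 120 N, or if a joint passes its speed limit or range.

## Robot

A 6-joint arm with a two-finger parallel gripper is mounted at the origin on the work surface. World frame = base frame: x ahead of the robot, y to its left, z up, the work surface at z = 0. Lengths are in m, angles in rad, forces in N, time in s.
With the tool pointing down it reaches from about 0.3 to 0.85 m from the base axis. Payload 4.2 kg.
Tool frame: the origin (TCP) lies on the front face of the gripper's body, between the roots of the fingers; the fingertips stand ahead of it and the grasp point (between the pads) lies 60 mm ahead of it (nose_length is the z of the fingertips in the tool frame, in m); z points along the fingers, y is the direction in which the jaws open and shut (so a half turn about z gives the same grasp; the last joint's range is limited). The gripper opens to 91 mm and grips with 3 to 60 N. Pads are 32 mm wide; open, the fingers measure 118 mm over their backs; the gripper's body (76 mm by 178 mm) begins 60 mm behind the grasp point.
Start: joints at [1.108, 0.32, 1.565, -0, 1.257, -0.02], TCP at [0.246, 0.52, 0.292] pointing down, gripper open.
Joint ranges: [-3.11, 3.11], [-0.84, 2.01], [0.21, 2.61], [-1.34, 4.49], [0.05, 2.63], [-2.56, 2.56]. Speed limits (rad/s): [2.57, 2.57, 3.14, 3.14, 3.14, 3.14].

## Interface

Orientations are given as a rotation vector (axis times angle).
In Python, from rig import state, capture, get_calibration, hand_in, boxes_of, nose_length gives the robot as it stands.
- The arm moves only by the tool move_arm, never from a script. Its argument "series" is a list of rows, each a list of 3 entries, a list of its own where there are three numbers: the opening, from 0 (shut) to 1 (fully open), then the shift along the world's x, y, z in mm, then the turn about the world's z in rad. In form: [[gripper, [tx, ty, tz], yaw], ...]. A call has 1 to 5 rows; each row shifts and turns the commanded pose from where the row before left it; what a row does not reach is not made up. A row lasts 1/12 s, in which the tool goes at most 41.7 mm and 7.16 degrees, less where a joint would pass 70% of its speed; a pose out of reach is approached as far as the arm can. A call with a gripper value outside its range is refused whole. The fingers move at their own pace and stop on an object; "force" is the grip in N (left out, the last holds). Time passes only in rows, so rows that do not move let the fingers close. It gives the time, the measured TCP pose, the force and the opening at its end, in the units of the state.
- state(): the state, without advancing time (a new reading comes with each control period).
- capture(name): name is "scene" or "top" or "wrist"; returns (picture, depth): 420x560x3 uint8, red, green, blue; 420x560 float32, m along the optical axis (not along the pixel's ray), 0 where there is no reading.
- get_calibration(name): a dict with "fx", "fy", "cx", "cy" (pixels), "R" (3x3) and "t" (3): a world point X has camera coordinates R X + t. Camera axes: x right, y down, z forward; pixel columns grow to the right and rows downward; lengths in m; the calibration is good to about 2 mm. The wrist camera is an equidistant fisheye: a pixel r from the principal point sees the ray r / f radians off the axis. A picture is of the moment at which its call begins: read the wrist's pose just before it. get_calibration takes no time and is no camera call; for the wrist camera it gives the pose at the moment of the call.
- hand_in(): hands the job in, once; it reports no verdict.
Trained networks look in the newest picture that a camera, given by its name, has taken for a name from the list of things; names that differ only in an ending like _2 or _b are one class to them, and where a whole thing is asked for, a point or a joint stands for the part that bears it (a point fixed in the world has none). Each returns a list of dicts, best first, with "score" (0 to 1); they miss things now and then, are a little off and sometimes report something else, mostly with a low value. They report only what shows in the picture. A call takes as long as a camera call. They do not tell look-alikes from the thing itself.
- boxes_of(camera, thing): "location" ([row, column] in pixels, amid what is visible of it).
The state is a dict: "time_s": time; "joint_pos": joint angles; "qvel": joint speeds; "tau": joint torques, N m; "eef_pos": TCP position; "eef_rot": TCP orientation; "contact_force": force on the tool from outside, world axes, zero at the start; "ft_torque": the same for the moment, N m; "grip_width": finger opening in m.
Only numpy, scipy, OpenCV 4.12 (cv2) and the standard library are available. Lean on these libraries where they do the work, as an engineer would, in place of code of your own. Each camera call takes 0.05 s, during which the arm holds its last target. There are 200 camera calls.

## Working session

There is one attempt and no reset: what is moved stays moved. The work goes in short steps, Python scripts to look and compute and a tool call to move; the robot and the scene stay as the last step left them, time stands still between calls to the robot, and variables do not carry over. Pictures are saved under pics/ and viewed, on a budget of 10 in all, crops included, one or two more only if the job needs it, and the job is handed in when it is done.

Besides the shell and the picture viewer there is one more tool, called after "Request:" by a JSON object that holds its "method" and its "body", one argument or row to a line. move_arm: Moves the arm, as the interface text tells. Its arguments: {"type":"object","properties":{"series":{"type":"array"},"force":{"type":"number"}},"required":["series"]}

```bash
mkdir -p pics; cat > h.py <<'E'
import numpy as np, cv2
from rig import *
from scipy.spatial.transform import Rotation as Ro
def world(cam,r,c,d,K=None):
    K=K or get_calibration(cam); R=np.array(K["R"]);t=np.array(K["t"])
    p=np.array([(c-K["cx"])/K["fx"]*d,(r-K["cy"])/K["fy"]*d,d]); return R.T@(p-t)
def cloud(cam,D):
    K=get_calibration(cam); R=np.array(K["R"]);t=np.array(K["t"])
    r,c=np.mgrid[:D.shape[0],:D.shape[1]]
    p=np.stack([(c-K["cx"])/K["fx"]*D,(r-K["cy"])/K["fy"]*D,D],-1); return (p-t)@R
E
python3 - <<'E'
from h import *
print(nose_length if not callable(nose_length) else nose_length()); print(state())
for cam in("scene","top"):
    I,D=capture(cam); np.savez(f"{cam}0.npz",I=I,D=D); cv2.imwrite(f"pics/{cam}0.png",I[:,:,::-1])
    for th in("plate","frosted_end","label","rack","blank","disc","spool","jar","screwdriver"):
        for b in boxes_of(cam,th)[:4]:
            r,c=map(int,b["location"]); w=world(cam,r,c,D[r,c])
            print(cam,th,round(b["score"],2),(r,c),w.round(3),D[r,c]>0)
print(state()["time_s"])
E
```

```text
0.0783
{'time_s': 0.0, 'joint_pos': array([ 1.10802639e+00,  3.20306449e-01,  1.56571896e+00, -3.89103494e-05,
        1.25735501e+00, -2.00284938e-02]), 'qvel': array([-1.16264899e-05, -8.09666904e-04, -3.28375762e-04,  9.97607208e-04,
        6.97174889e-04, -1.54633162e-04]), 'tau': array([-1.50074419e-05, -4.12477076e+01, -2.31968808e+01,  7.27559673e-02,
        4.58570290e-02, -1.32839345e-04]), 'eef_pos': array([0.24619665, 0.51921426, 0.29139628]), 'eef_rot': array([-6.89685748e-01, -3.06455071e+00,  2.74034404e-03]), 'contact_force': array([ 0.16570141, -0.0459259 , -0.30645933]), 'ft_torque': array([ 0.02227903, -0.00829601, -0.01080816]), 'grip_width': 0.09138809804349651}
scene plate 0.71 (239, 258) [ 0.598 -0.122  0.043] True
scene frosted_end 0.42 (226, 266) [ 0.584 -0.091  0.06 ] True
scene label 0.81 (238, 258) [ 0.598 -0.122  0.047] True
scene rack 0.9 (264, 157) [ 0.513 -0.357  0.01 ] True
scene rack 0.86 (189, 291) [0.459 0.071 0.007] True
scene rack 0.85 (192, 201) [ 0.335 -0.158  0.009] True
scene rack 0.59 (242, 247) [ 0.563 -0.135  0.004] True
scene blank 0.79 
[... 377 characters left out ...]
crewdriver 0.18 (241, 259) [ 0.599 -0.12   0.035] True
top plate 0.66 (179, 306) [ 0.589 -0.108  0.053] True
top frosted_end 0.61 (186, 291) [ 0.574 -0.078  0.055] True
top label 0.86 (179, 306) [ 0.589 -0.108  0.053] True
top rack 0.77 (305, 326) [ 0.332 -0.154  0.01 ] True
top rack 0.71 (223, 422) [ 0.504 -0.356  0.007] True
top rack 0.58 (248, 225) [0.447 0.059 0.004] True
top rack 0.56 (199, 308) [ 0.553 -0.115  0.006] True
top blank 0.54 (210, 321) [ 0.527 -0.138  0.056] True
top disc 0.9 (183, 139) [0.583 0.245 0.006] True
top spool 0.62 (110, 144) [0.731 0.228 0.037] True
top jar 0.71 (113, 354) [ 0.72  -0.202  0.069] True
top screwdriver 0.55 (78, 257) [ 0.807 -0.004  0.025] True
1.0
```

```bash
python3 -c "
import cv2
print(cv2.imread('pics/top0.png').shape)"
```

```text
(420, 560, 3)
```

View pics/top0.png

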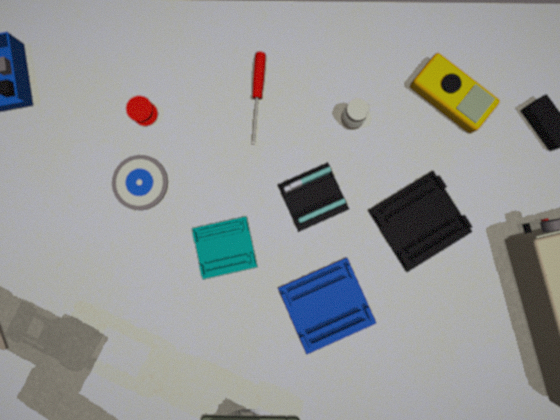

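View pics/scene0.png

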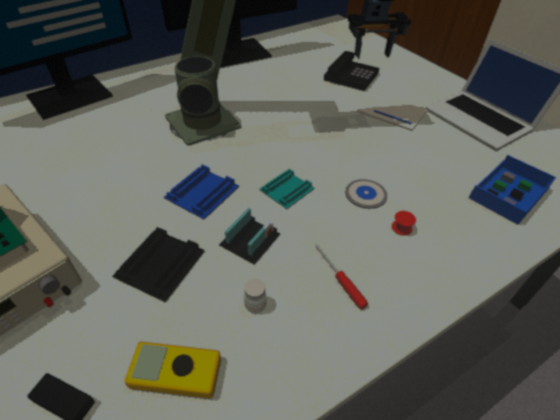

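```bash
python3 - <<'E'
from h import *
A=np.load("top0.npz");S=np.load("scene0.npz")
a=cv2.resize(A["I"][150:240,265:360],None,fx=4,fy=4,interpolation=2); s=cv2.resize(S["I"][195:270,210:290],None,fx=4.8,fy=4.8,interpolation=2)
h=max(a.shape[0],s.shape[0]); pad=lambda m:np.pad(m,((0,h-m.shape[0]),(0,0),(0,0)))
cv2.imwrite("pics/crop1.png",np.hstack([pad(a),pad(s)])[:,:,::-1])
P=cloud("top",A["D"])[150:240,265:360].reshape(-1,3); C=A["I"][150:240,265:360].reshape(-1,3).astype(int)
R=(C.max(1)<70)&(P[:,2]<.035)
r=cv2.minAreaRect(P[R][:,:2].astype(np.float32)*1000); print("rack",r)
H=P[P[:,2]>.045]; 
for sgn,H2 in (("far",H[H[:,0]-.0+0.36*0>.0]),):
    _,l,c=cv2.kmeans(H2[:,:2].astype(np.float32),2,None,(3,50,1e-6),5,2)
    for i in(0,1):
        q=H2[l.ravel()==i]; print(i,len(q),cv2.minAreaRect(q[:,:2].astype(np.float32)*1000),q[:,2].mean())
D=A["D"]; P=cloud("top",D)
for n,(r0,r1,c0,c1),lo in(("disc",(150,215,105,175),.004),("spool",(90,130,120,165),.02),("jar",(95,135,335,375),.05)):
    q=P[r0:r1,c0:c1].reshape(-1,3); q=q[(q[:,2]>lo)]; print(n,cv2.minEnclosingCircle(q[:,:2].astype(np.float32)*1000),np.median(q[:,2]))
print("bench",np.median(P[200:300,100:180,2]))
E
```

```text
rack ((558.30810546875, -124.94439697265625), (107.61949157714844, 116.59144592285156), 24.565353393554688)
0 229 ((518.277587890625, -123.28125), (9.069098472595215, 136.10098266601562), 25.523468017578125) 0.15154844214956698
1 198 ((590.3326416015625, -111.87053680419922), (8.211224555969238, 97.47547149658203), 24.64630699157715) 0.05465857907492653
disc ((540.8741455078125, 119.93053436279297), 192.10301208496094) 0.006055137479691572
spool ((614.3031005859375, 101.10741424560547), 209.6604461669922) 0.03932774019743719
jar ((615.592529296875, -142.6844482421875), 152.67193603515625) 0.06902358044368509
bench -0.000457504640064161
```

View pics/crop1.png

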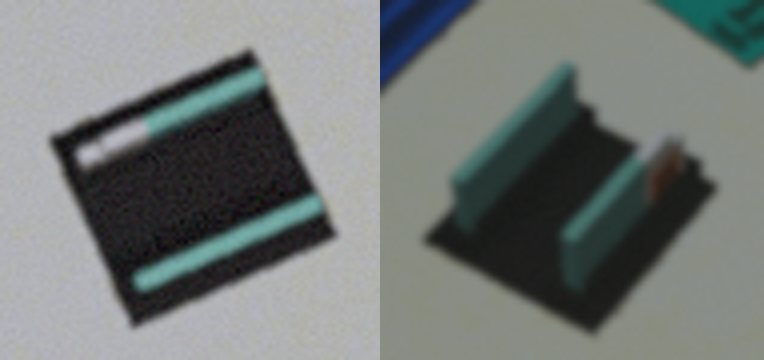

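The candidates for the rack in the top view are small black (199,308), large black (223,422), blue (305,326) and teal (248,225). I choose the small black one. Its plate, far slot, has the frosted and notched end at upper left, with the orange label on the face away from the robot. The blank is in the near slot. I'm now moving above the clear half.

Request:
{"method": "move_arm", "body": {
  "series": [
    [0.5,[19.5,-35.8,0],-0.0388],
    [0.5,[19.5,-35.8,0],-0.0388],
    [0.5,[19.5,-35.8,0],-0.0388],
    [0.5,[19.5,-35.8,0],-0.0388],
    [0.5,[19.5,-35.8,0],-0.0388]
  ],
  "force": 25
}}

```text
time_s: 1.42
eef_pos: [0.3443, 0.3389, 0.2924]
eef_rot: [0.985, 2.983, 0.001]
contact_force: [0.5, 0.2, -0.2]
grip_width: 0.0607
```

Request:
{"method": "move_arm", "body": {
  "series": [
    [0.5,[19.5,-35.8,0],-0.0388],
    [0.5,[19.5,-35.8,0],-0.0388],
    [0.5,[19.5,-35.8,0],-0.0388],
    [0.5,[19.5,-35.8,0],-0.0388],
    [0.5,[19.5,-35.8,0],-0.0388]
  ]
}}

```text
time_s: 1.83
eef_pos: [0.4419, 0.1596, 0.2926]
eef_rot: [1.27, 2.873, 0.001]
contact_force: [0.9, 0.3, -0.8]
grip_width: 0.0458
```

Request:
{"method": "move_arm", "body": {
  "series": [
    [0.5,[19.5,-35.8,0],-0.0388],
    [0.5,[19.5,-35.8,0],-0.0388],
    [0.5,[19.5,-35.8,0],-0.0388],
    [0.5,[19.5,-35.8,0],-0.0388],
    [0.5,[19.5,-35.8,0],-0.0388]
  ]
}}

```text
time_s: 2.25
eef_pos: [0.5395, -0.0195, 0.2925]
eef_rot: [1.543, 2.736, 0.001]
contact_force: [-0.3, 1.2, 0.5]
grip_width: 0.0453
```

Request:
{"method": "move_arm", "body": {
  "series": [
    [0.5,[19.5,-35.8,-30],-0.0388],
    [0.5,[19.5,-35.8,-30],-0.0388],
    [0.5,[19.5,-35.8,-30],-0.0388],
    [0.5,[0,0,0],0],
    [0.5,[0,0,0],0]
  ]
}}

```text
time_s: 2.67
eef_pos: [0.5867, -0.1071, 0.2161]
eef_rot: [-1.698, -2.639, 0.002]
contact_force: [-0.1, 0.6, 1.3]
grip_width: 0.0455
```

```bash
python3 - <<'E'
from h import *
s=state();print(s["time_s"],s["eef_pos"],s["eef_rot"],s["joint_pos"].round(2),s["grip_width"])
y=Ro.from_rotvec(s["eef_rot"]).apply([0,1,0]);print("jaw",np.degrees(np.arctan2(y[1],y[0]))%180)
K=get_calibration("wrist");I,D=capture("wrist");np.savez("w1.npz",I=I,D=D,**{k:np.array(v) for k,v in K.items()})
cv2.imwrite("pics/w1.png",I[:,:,::-1]); print(K)
for th in("plate","frosted_end","label","blank"): print(th,boxes_of("wrist",th)[:2])
# where rack/plate/blank model points would project (equidistant fisheye)
E
```

```text
2.6667 [ 0.58670086 -0.10709175  0.21610638] [-1.69789731e+00 -2.63851418e+00  1.95493963e-03] [-0.2   0.41  1.63  0.    1.11 -0.63] 0.045471599279090606
jaw 24.47727040177487
{'fx': 325.19226210127806, 'fy': 325.19226210127806, 'cx': 275.9632598628631, 'cy': 211.28218802195858, 'R': array([[ 0.90968386,  0.41528941, -0.00315884],
       [ 0.40082095, -0.87594917,  0.26843179],
       [ 0.1087099 , -0.2454542 , -0.96329351]]), 't': array([-0.48923803, -0.33860338,  0.22821605])}
plate [{'location': [213.3, 280.4], 'score': 0.8}]
frosted_end [{'location': [182.5, 280.5], 'score': 0.61}]
label [{'location': [199.1, 489.9], 'score': 0.71}, {'location': [211.2, 278.3], 'score': 0.7}]
blank []
```

View pics/w1.png

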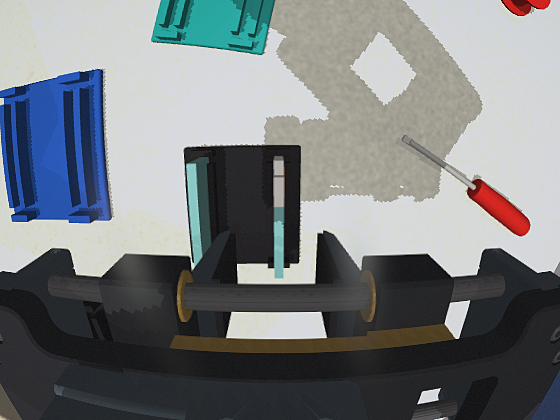

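```bash
python3 - <<'E'
from h import *
z=np.load("w1.npz");I,D=z["I"],z["D"];R,t=z["R"],z["t"];f,cx,cy=float(z["fx"]),float(z["cx"]),float(z["cy"])
r,c=np.mgrid[:420,:560];u,v=(c-cx)/f,(r-cy)/f;th=np.hypot(u,v)+1e-9
k=np.tan(th)/th; P=(np.stack([u*k*D,v*k*D,D],-1)-t)@R
W=np.zeros((420,560),bool);W[150:262,262:295]=1   # plate area
H=W&(P[...,2]>.04)&(P[...,2]<.07); q=P[H]
rect=cv2.minAreaRect(q[:,:2].astype(np.float32)*1000);print(rect,np.median(q[:,2]),len(q))
T=H&(abs(P[...,2]-.056)<.004); q=P[T]; d=np.array([.416,-.909])
a=q[:,:2]@d*1000; n=q[:,:2]@np.array([.909,.416])*1000
fit=np.polyfit(a,n,1); print("line slope deg",np.degrees(np.arctan(fit[0])),"n med",np.median(n),np.ptp(n),"a",a.min(),a.max())
g=I.astype(int); gr=g[...,1]-g[...,0]; aa=P[...,:2]@d*1000
print("green start",np.percentile(aa[T&(gr>25)],[1,5]),"white end",np.percentile(aa[T&(gr<10)],[95,99]))
e=state()["eef_pos"][:2]; print("tcp a,n",e@d*1000,e@np.array([.909,.416])*1000)
E
```

```text
((586.9893188476562, -103.02517700195312), (8.340900421142578, 84.81051635742188), 24.684730529785156) 0.05629994911669236 967
line slope deg 0.5173482371548473 n med 490.58290788280334 7.514603701849353 a 307.57133203714636 380.2232132479409
green start [332.14793469 333.88596901] white end [330.47623059 331.49901022]
tcp a,n 339.4309047374645 490.08625569817355
```

Request:
{"method": "move_arm", "body": {
  "series": [
    [0.5,[10,-20.5,0],0],
    [0.5,[0,0,-35],0],
    [0.5,[0,0,-35],0],
    [0.5,[0,0,-33],0],
    [0.5,[0,0,-10],0]
  ]
}}

```text
time_s: 3.33
eef_pos: [0.5945, -0.1249, 0.1018]
eef_rot: [-1.692, -2.64, 0.003]
contact_force: [-1.0, 0.1, -0.3]
grip_width: 0.0458
```

```bash
python3 -c "
from h import *
s=state();e=s['eef_pos'];print(e,s['qvel'].round(3));print('a,n',e[:2]@[416,-909],e[:2]@[909,416])
b=None"
```

```text
[ 0.5945358  -0.12491524  0.10176585] [-0.     0.103  0.055 -0.    -0.19   0.001]
a,n 360.8748489133573 488.4682996668216
```

Request:
{"method": "move_arm", "body": {
  "series": [
    [0.4,[1.9,0.9,0],0],
    [0.25,[0,0,0],0],
    [0.12,[0,0,0],0],
    [0.05,[0,0,0],0],
    [0,[0,0,0],0]
  ],
  "force": 25
}}

```text
time_s: 3.75
eef_pos: [0.5999, -0.1256, 0.1072]
eef_rot: [1.695, 2.641, 0.002]
contact_force: [-0.5, 0.4, 0.2]
grip_width: 0.015
```

Request:
{"method": "move_arm", "body": {
  "series": [
    [0,[0,0,0],0],
    [0,[0,0,0],0],
    [0,[0,0,8],0],
    [0,[0,0,8],0],
    [0,[0,0,10],0]
  ]
}}

```text
time_s: 4.17
eef_pos: [0.599, -0.1253, 0.1316]
eef_rot: [-1.697, -2.643, -0.001]
contact_force: [0.2, 0.1, -0.2]
grip_width: 0.0079
```

Request:
{"method": "move_arm", "body": {
  "series": [
    [0,[0,0,25],0],
    [0,[0,0,30],0],
    [0,[3,25,0],0],
    [0,[3,35,0],0],
    [0,[3,40,0],0]
  ]
}}

```text
time_s: 4.58
eef_pos: [0.609, -0.0254, 0.1884]
eef_rot: [1.699, 2.638, 0.004]
contact_force: [0.0, 0.1, -1.5]
grip_width: 0.0079
```

Request:
{"method": "move_arm", "body": {
  "series": [
    [0,[3,40,0],0],
    [0,[3,35,0],0],
    [0,[3,25,0],0],
    [0,[0,0,0],0],
    [0,[0,0,0],0]
  ]
}}

```text
time_s: 5.0
eef_pos: [0.6174, 0.0763, 0.1872]
eef_rot: [1.692, 2.645, 0.002]
contact_force: [-0.4, -0.6, -1.4]
grip_width: 0.0075
```

```bash
python3 - <<'E'
from h import *
s=state();print(s["eef_pos"],s["contact_force"],s["ft_torque"],s["grip_width"])
I,D=capture("scene");J,E=capture("top")
np.savez("t2.npz",I=I,D=D,J=J,E=E)
print([(b["location"],b["score"]) for b in boxes_of("top","plate")[:2]],[(b["location"],b["score"]) for b in boxes_of("scene","plate")[:2]])
r=I[120:260,220:400];t=J[90:260,130:330]
cv2.imwrite("pics/t2.png",np.hstack([cv2.resize(r,(450,350)),cv2.resize(t,(350,350))])[:,:,::-1])
E
```

```text
[0.61742518 0.07629548 0.18715917] [-0.37452015 -0.63713593 -1.42508788] [-0.10530067  0.02572603  0.01259193] 0.007484772459022129
[] []
```

View pics/t2.png

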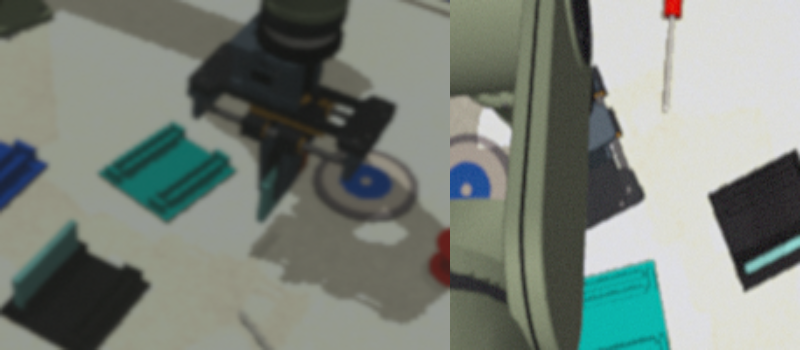

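The plate is held at about (205,275) in the scene crop, and the blank is still in its slot. I'm lowering it to the free bench.

Request:
{"method": "move_arm", "body": {
  "series": [
    [0,[0,0,-30],0],
    [0,[0,0,-30],0],
    [0,[0,0,-15],0],
    [0,[0,0,-5],0],
    [0,[0,0,0],0]
  ]
}}

```text
time_s: 5.62
eef_pos: [0.6164, 0.0735, 0.105]
eef_rot: [-1.698, -2.641, 0.003]
contact_force: [-0.1, -0.6, -1.4]
grip_width: 0.008
```

Request:
{"method": "move_arm", "body": {
  "series": [
    [0,[0,0,-2],0],
    [0,[0,0,-2],0],
    [0,[0,0,-1],0],
    [0,[0,0,0],0]
  ]
}}

```text
time_s: 5.95
eef_pos: [0.6173, 0.0745, 0.102]
eef_rot: [1.696, 2.643, 0.002]
contact_force: [0.3, -1.1, -1.1]
grip_width: 0.0075
```

Request:
{"method": "move_arm", "body": {
  "series": [
    [0,[0,0,-1],0],
    [0,[0,0,-1],0],
    [0,[0,0,0],0]
  ]
}}

```text
time_s: 6.2
eef_pos: [0.6173, 0.0746, 0.1002]
eef_rot: [1.696, 2.643, 0.001]
contact_force: [-1.0, 0.1, 4.0]
grip_width: 0.0079
```

Request:
{"method": "move_arm", "body": {
  "series": [
    [0,[0,0,-1],0],
    [0,[0,0,-1],0],
    [0,[0,0,0],0]
  ]
}}

```text
time_s: 6.45
eef_pos: [0.6173, 0.0746, 0.1002]
eef_rot: [1.696, 2.643, 0.002]
contact_force: [-4.7, -0.9, 15.0]
grip_width: 0.0079
```

Request:
{"method": "move_arm", "body": {
  "series": [
    [0,[0,0,1.5],0],
    [0,[0,0,1],0],
    [0.12,[0,0,0],0],
    [0.18,[0,0,0],0],
    [0.22,[0,0,0],0]
  ]
}}

```text
time_s: 6.87
eef_pos: [0.6168, 0.0745, 0.0993]
eef_rot: [-1.697, -2.644, 0.0]
contact_force: [-0.1, -0.1, -0.1]
grip_width: 0.0191
```

Request:
{"method": "move_arm", "body": {
  "series": [
    [0.22,[0,0,0],0],
    [0.22,[0,0,0],0]
  ]
}}

```text
time_s: 7.03
eef_pos: [0.6169, 0.0745, 0.0994]
eef_rot: [-1.697, -2.644, 0.0]
contact_force: [0.5, -0.5, -0.1]
grip_width: 0.0199
```

```bash
python3 - <<'E'
from h import *
s=state();print(s["time_s"],s["eef_pos"],s["contact_force"],s["grip_width"])
I,D=capture("wrist");J,E=capture("scene")
cv2.imwrite("pics/w3.png",np.hstack([cv2.resize(I[130:350,180:380],(400,440)),cv2.resize(J[150:240,270:352],(400,440))])[:,:,::-1])
E
```

```text
7.0333 [0.61687576 0.07453224 0.09937068] [ 0.46046745 -0.51060815 -0.13956329] 0.019856962908618804
```

View pics/w3.png

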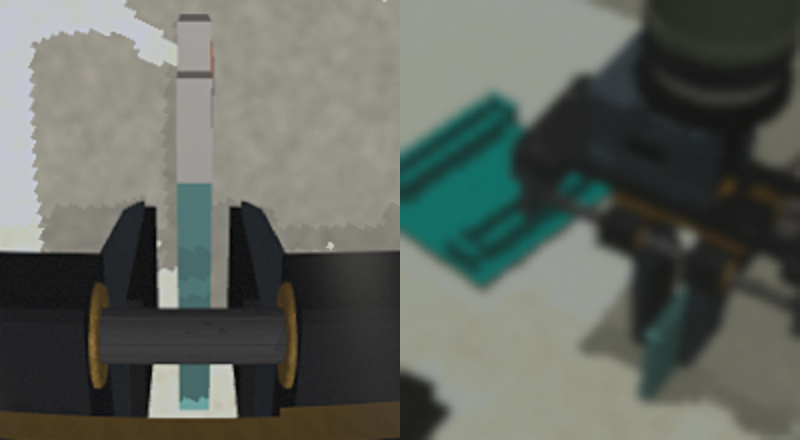

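The plate stands upright, centred between the open fingers. The frosted boundary (row 185) is clear of the finger edges (row 205), and the label is on the right, which is +n. I'm now tipping it away from the label side.

Request:
{"method": "move_arm", "body": {
  "series": [
    [0.22,[0,0,8],0],
    [0.22,[0,0,6.5],0],
    [0.22,[0,0,0],0],
    [0.22,[-3.6,-1.7,0],0],
    [0.22,[-2.7,-1.2,0],0]
  ]
}}

```text
time_s: 7.55
eef_pos: [0.6103, 0.0715, 0.1144]
eef_rot: [1.697, 2.644, 0.0]
contact_force: [0.2, 0.4, 0.0]
grip_width: 0.0199
```

Request:
{"method": "move_arm", "body": {
  "series": [
    [0.22,[-2.3,-1,0],0],
    [0.22,[-2.3,-1,0],0],
    [0.22,[-1.8,-0.9,0],0],
    [0.22,[0,0,0],0],
    [0.22,[0,0,0],0]
  ]
}}

```text
time_s: 7.97
eef_pos: [0.6041, 0.0686, 0.1141]
eef_rot: [-1.697, -2.644, 0.0]
contact_force: [-0.0, -0.1, -0.3]
grip_width: 0.0201
```

```bash
python3 - <<'E'
from h import *
s=state();print(s["time_s"],s["eef_pos"],s["contact_force"],s["grip_width"])
I,D=capture("wrist");J,E=capture("scene")
cv2.imwrite("pics/w4.png",np.hstack([cv2.resize(I[130:350,180:380],(400,440)),cv2.resize(J[150:240,270:352],(400,440))])[:,:,::-1])
E
```

```text
7.9667 [0.60406121 0.06864242 0.11412663] [-0.00165044 -0.05201768 -0.27498632] 0.02014005942983433
```

View pics/w4.png

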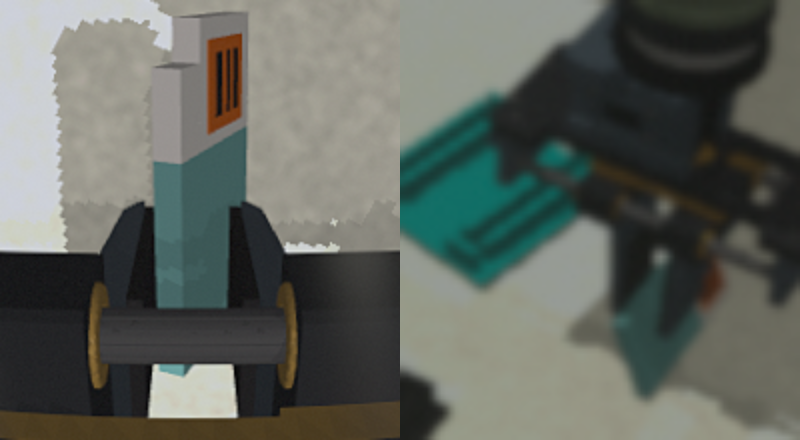

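The plate leans on the -n finger with its label tilting up. Next I free the other finger, lower the tips, then open to let the plate down.

Request:
{"method": "move_arm", "body": {
  "series": [
    [0.3,[0,0,0],0],
    [0.36,[2,0.9,0],0],
    [0.42,[2,0.9,0],0],
    [0.42,[2,0.9,0],0],
    [0.42,[2,0.9,0],0]
  ]
}}

```text
time_s: 8.48
eef_pos: [0.6125, 0.0725, 0.1142]
eef_rot: [1.697, 2.644, 0.0]
contact_force: [0.0, -1.1, 0.1]
grip_width: 0.0383
```

Request:
{"method": "move_arm", "body": {
  "series": [
    [0.42,[0,0,0],0],
    [0.42,[0,0,-10],0],
    [0.42,[0,0,-10],0],
    [0.42,[0,0,-8],0],
    [0.42,[0,0,0],0]
  ]
}}

```text
time_s: 8.9
eef_pos: [0.6106, 0.0721, 0.0834]
eef_rot: [-1.695, -2.641, 0.005]
contact_force: [-0.1, 0.0, -0.4]
grip_width: 0.0385
```

```bash
python3 - <<'E'
from h import *
s=state();print(s["time_s"],s["eef_pos"],s["contact_force"],s["grip_width"])
I,D=capture("wrist");J,E=capture("scene")
cv2.imwrite("pics/w5.png",np.hstack([cv2.resize(I[130:350,180:380],(400,440)),cv2.resize(J[150:240,270:352],(400,440))])[:,:,::-1])
E
```

```text
8.9 [0.61061114 0.07213372 0.0834109 ] [-0.12109507  0.03161704 -0.36678177] 0.03849455510645139
```

View pics/w5.png

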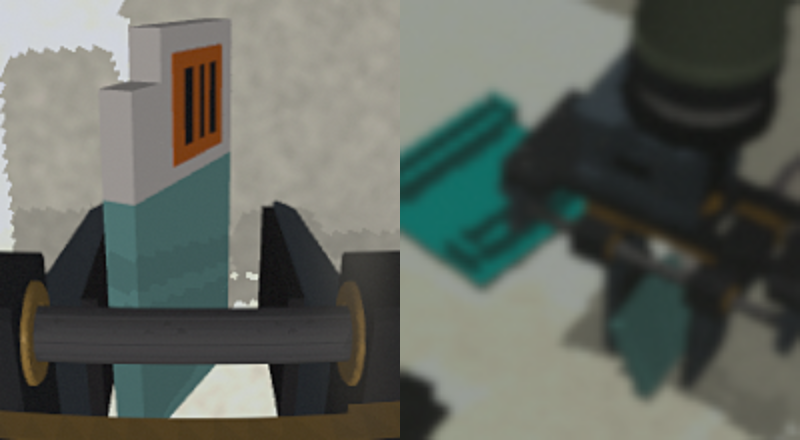

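Request:
{"method": "move_arm", "body": {
  "series": [
    [0.48,[-1.5,-0.7,0],0],
    [0.53,[-2,-0.9,0],0],
    [0.58,[-2,-0.9,0],0],
    [0.63,[-2,-0.9,0],0],
    [0.68,[-2,-0.9,0],0]
  ]
}}

```text
time_s: 9.42
eef_pos: [0.6025, 0.0679, 0.0864]
eef_rot: [1.697, 2.644, 0.0]
contact_force: [0.1, 0.0, -0.0]
grip_width: 0.0608
```

Request:
{"method": "move_arm", "body": {
  "series": [
    [0.73,[-2,-0.9,0],0],
    [0.78,[-2,-0.9,0],0],
    [0.83,[-2,-0.9,0],0],
    [0.83,[-2,-0.9,0],0],
    [0.83,[0,0,0],0]
  ]
}}

```text
time_s: 9.83
eef_pos: [0.5943, 0.0643, 0.0862]
eef_rot: [-1.697, -2.644, 0.0]
contact_force: [0.3, 0.6, -0.1]
grip_width: 0.0757
```

```bash
python3 - <<'E'
from h import *
s=state();print(s["time_s"],s["eef_pos"],s["contact_force"],s["grip_width"])
K=get_calibration("wrist");I,D=capture("wrist");np.savez("w6.npz",I=I,D=D,**{k:np.array(v) for k,v in K.items()});J,E=capture("scene")
cv2.imwrite("pics/w6.png",np.hstack([cv2.resize(I[130:350,160:400],(480,440)),cv2.resize(J[150:240,270:342],(320,440))])[:,:,::-1])
E
```

```text
9.8333 [0.59426764 0.06427908 0.08620682] [ 0.2728977   0.60240723 -0.14735299] 0.07567460497828449
```

View pics/w6.png

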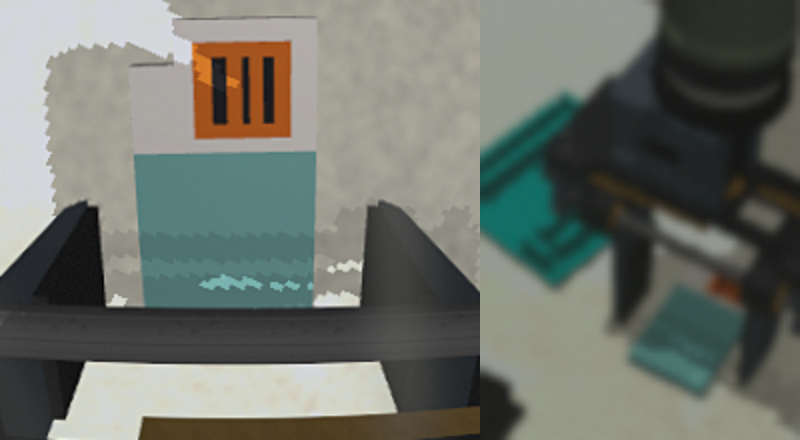

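The plate lies flat with the label up, and the frosted boundary (row 153) is about 14 mm beyond the finger edges (row 205). I'm lowering and gripping across its edges.

Request:
{"method": "move_arm", "body": {
  "series": [
    [0.83,[0,0,-4],0],
    [0.83,[0,0,-2.3],0],
    [0.75,[0,0,0],0],
    [0.65,[0,0,0],0],
    [0.58,[0,0,0],0]
  ],
  "force": 30
}}

```text
time_s: 10.35
eef_pos: [0.5947, 0.0645, 0.0797]
eef_rot: [-1.697, -2.644, 0.0]
contact_force: [0.3, 0.5, 0.7]
grip_width: 0.0587
```

Request:
{"method": "move_arm", "body": {
  "series": [
    [0.5,[0,0,0],0],
    [0.4,[0,0,0],0],
    [0.3,[0,0,0],0],
    [0.3,[0,0,0],0],
    [0.3,[0,0,0],0]
  ]
}}

```text
time_s: 10.77
eef_pos: [0.5947, 0.0644, 0.0799]
eef_rot: [1.697, 2.644, 0.0]
contact_force: [-0.3, 0.3, -0.6]
grip_width: 0.0496
```

Request:
{"method": "move_arm", "body": {
  "series": [
    [0.3,[0,0,5],0],
    [0.3,[0,0,15],0],
    [0.3,[0,0,25],0],
    [0.3,[0,0,25],0],
    [0.3,[0,0,15],0]
  ]
}}

```text
time_s: 11.18
eef_pos: [0.5956, 0.0645, 0.1677]
eef_rot: [1.695, 2.641, 0.004]
contact_force: [-0.3, -0.4, -1.3]
grip_width: 0.0496
```

```bash
python3 - <<'E'
from h import *
A=np.load("top0.npz");P=cloud("top",A["D"]);C=A["I"].astype(int)
m=np.zeros(C.shape[:2],bool);m[150:215,108:172]=1
b=m&(C[...,2]-C[...,0]>60); print("blue centroid",b.sum(),P[b].mean(0))
q=P[m&(P[...,2]>.004)&(P[...,2]<.012)]; c=P[b].mean(0); q=q[np.linalg.norm(q[:,:2]-c[:2],axis=1)<.075]; print("disc circle",len(q),cv2.minEnclosingCircle(q[:,:2].astype(np.float32)*1000))
s=state();e=s["eef_pos"];print(e,s["grip_width"],s["contact_force"])
K=get_calibration("wrist");I,D=capture("wrist");cv2.imwrite("pics/w7.png",I[:,:,::-1])
R,t=np.array(K["R"]),np.array(K["t"]);f,cx,cy=K["fx"],K["cx"],K["cy"]
r,cc=np.mgrid[:420,:560];u,v=(cc-cx)/f,(r-cy)/f;th=np.hypot(u,v)+1e-9;k=np.tan(th)/th;Q=(np.stack([u*k*D,v*k*D,D],-1)-t)@R
o=(I[...,0].astype(int)-I[...,2]>80)&(np.linalg.norm(Q[...,:2]-e[:2],axis=-1)<.1)&(abs(Q[...,2]-e[2]+.075)<.03)
p=Q[o];c=p.mean(0);n=np.linalg.svd(p-c)[2][2] if len(p)<5000 else None
print("label",len(p),c,"normal",n); 
d=np.array([.416,-.909]);y=np.array([.909,.416])
print("rel tcp along d,n",(c[:2]-e[:2])@d,(c[:2]-e[:2])@y)
E
```

```text
blue centroid 547 [0.58491864 0.2447312  0.00789469]
disc circle 2192 ((582.5027465820312, 238.492919921875), 66.91033935546875)
[0.59558613 0.0645282  0.16773533] 0.04962469022664903 [-0.32056795 -0.38055884 -1.32944537]
label 1895 [0.57987112 0.11115223 0.09665735] normal [-4.81964927e-03  8.67426678e-04  9.99988009e-01]
rel tcp along d,n -0.04891869560832979 0.005110646933104611
```

Request:
{"method": "move_arm", "body": {
  "series": [
    [0.3,[0,8,20],0],
    [0.3,[-0.5,20,20],0],
    [0.3,[-0.5,25,15],0],
    [0.3,[-0.5,28,5],0],
    [0.3,[-0.5,28,0],0]
  ]
}}

```text
time_s: 11.65
eef_pos: [0.5932, 0.1744, 0.2266]
eef_rot: [1.697, 2.641, 0.004]
contact_force: [0.4, -0.1, -1.0]
grip_width: 0.0494
```

Request:
{"method": "move_arm", "body": {
  "series": [
    [0.3,[-0.5,25,0],0],
    [0.3,[-0.5,20,0],0],
    [0.3,[-0.2,10,0],0],
    [0.3,[0,0,0],0],
    [0.3,[0,0,0],0]
  ]
}}

```text
time_s: 12.07
eef_pos: [0.5913, 0.2281, 0.2243]
eef_rot: [-1.696, -2.645, 0.002]
contact_force: [-0.6, -0.5, -0.4]
grip_width: 0.0499
```

```bash
cat > chk.py <<'E'
from h import *
s=state();e=s["eef_pos"];print(s["time_s"],e,s["grip_width"],s["contact_force"])
K=get_calibration("wrist");I,D=capture("wrist");J,_=capture("scene")
cv2.imwrite("pics/fin.png",np.hstack([cv2.resize(I[100:350,140:420],(400,357)),cv2.resize(J[100:290,180:420],(400,357))])[:,:,::-1])
R,t=np.array(K["R"]),np.array(K["t"]);f,cx,cy=K["fx"],K["cx"],K["cy"]
r,cc=np.mgrid[:420,:560];u,v=(cc-cx)/f,(r-cy)/f;th=np.hypot(u,v)+1e-9;k=np.tan(th)/th;Q=(np.stack([u*k*D,v*k*D,D],-1)-t)@R
o=(I[...,0].astype(int)-I[...,2]>80)&(np.linalg.norm(Q[...,:2]-e[:2],axis=-1)<.1)&(abs(Q[...,2]-e[2]+.075)<.03)
p=Q[o];c=p.mean(0);n=np.linalg.svd(p-c)[2][2]
print("label",len(p),c,"normal",n,"centre",c[:2]+.031*np.array([.416,-.909])-.005*np.array([.909,.416]))
E
python3 chk.py
```

```text
12.0667 [0.59128513 0.22809493 0.22433611] 0.04985824489011078 [-0.55147941 -0.4875363  -0.38756397]
label 1888 [0.57522751 0.27454154 0.15324054] normal [2.41722730e-04 7.54022940e-03 9.99971543e-01] centre [0.58357851 0.24428254]
```

View pics/fin.png

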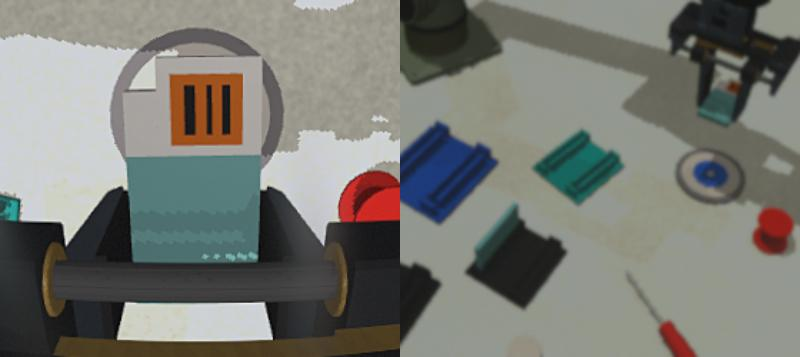

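The plate is level over the disc with the label up, and the blank and the other things are where they were. I'll let it settle briefly, check again and hand in.

Request:
{"method": "move_arm", "body": {
  "series": [
    [0.3,[0,0,0],0],
    [0.3,[0,0,0],0],
    [0.3,[0,0,0],0],
    [0.3,[0,0,0],0],
    [0.3,[0,0,0],0]
  ]
}}

```text
time_s: 12.58
eef_pos: [0.5916, 0.2281, 0.225]
eef_rot: [1.697, 2.643, 0.0]
contact_force: [-0.1, 0.3, -0.8]
grip_width: 0.0496
```

```bash
python3 chk.py && python3 -c "from rig import *; print(hand_in())"
```

```text
12.5833 [0.59160784 0.22811299 0.22496035] 0.0496296769207198 [-0.09989821  0.28491706 -0.80727066]
label 1890 [0.57565867 0.27466941 0.15390264] normal [ 6.83397419e-04 -2.95316097e-03 -9.99995406e-01] centre [0.58400967 0.24441041]
the job is handed in; nothing more can be done
None
```

The notched plate is out of its rack and held steady over the viewing disc, label face up, and the job is handed in at about 12.6 s. The moves can't tilt the gripper. So I lifted the plate by its clear part, stood it on free bench and tipped it over, lowering it against one finger. I then gripped it again across its long edges, still on the clear part.

The last checks all agreed:
- **Position:** the plate's centre measures (0.584, 0.244) m, within about 1 mm of the disc's middle. The plate is about 15 cm above the bench.
- **Orientation:** the label face is level to well under a degree. That reading's normal came out with its sign flipped, which is arbitrary; the picture shows the label facing up.
- **Grip:** the opening held at 49.6 mm at 30 N. The pads stayed about 14 mm clear of the frosted end.
- **Other things:** the blank is still in its slot. Everything else I could see in the last picture looks undisturbed; the jar was at its edge.

No check failed.

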